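# Cover the fittings jars before sanding

### The job

Before the frame is sanded, cover the four open white jars of fittings against the dust: put each dark wooden lid on the jar it belongs to by size, setting it down gently, not dropping it, so that it lies flat and fully home. Leave the jars and the loose round steel weight standing where they are.

Things in the scene. Friction and masses are not known exactly. Their poses are not given: they have to be found in the camera images.
- jar_small: The small of four open, straight-sided, round white stoneware jars, loose on the bench, holding a few metal or wooden framing fittings near its floor: 64 mm outside diameter, 52 mm mouth, wall 6 mm, 50 mm high, about 0.3 kg. Origin at the centre of its underside, z up.
- lid_small: Dark wooden lid of the small jar, lying knob up, about 30 g, 46 mm high. From below: centring plug at 0-10 mm, tapering from 44 mm diameter down to 32 mm at the bottom; rim disc 70 mm diameter at 10-16 mm; upright cylindrical pale wood knob 20 mm diameter at 16-46 mm. Origin: centre of the plug's underside, z up the knob; fully home it is 40 mm above the jar's underside (10 mm below its rim).
- jar_medium: The medium of four open, straight-sided, round white stoneware jars, loose on the bench, holding a few metal or wooden framing fittings near its floor: 80 mm outside diameter, 68 mm mouth, wall 6 mm, 58 mm high, about 0.4 kg. Origin at the centre of its underside, z up.
- lid_medium: Dark wooden lid of the medium jar, lying knob up, about 45 g, 46 mm high. From below: centring plug at 0-10 mm, tapering from 60 mm diameter down to 48 mm at the bottom; rim disc 86 mm diameter at 10-16 mm; upright cylindrical pale wood knob 20 mm diameter at 16-46 mm. Origin: centre of the plug's underside, z up the knob; fully home it is 48 mm above the jar's underside (10 mm below its rim).
- jar_large: The large of four open, straight-sided, round white stoneware jars, loose on the bench, holding a few metal or wooden framing fittings near its floor: 96 mm outside diameter, 84 mm mouth, wall 6 mm, 66 mm high, about 0.55 kg. Origin at the centre of its underside, z up.
- lid_large: Dark wooden lid of the large jar, lying knob up, about 65 g, 46 mm high. From below: centring plug at 0-10 mm, tapering from 76 mm diameter down to 64 mm at the bottom; rim disc 102 mm diameter at 10-16 mm; upright cylindrical pale wood knob 20 mm diameter at 16-46 mm. Origin: centre of the plug's underside, z up the knob; fully home it is 56 mm above the jar's underside (10 mm below its rim).
- jar_largest: The largest of four open, straight-sided, round white stoneware jars, loose on the bench, holding a few metal or wooden framing fittings near its floor: 112 mm outside diameter, 100 mm mouth, wall 6 mm, 74 mm high, about 0.75 kg. Origin at the centre of its underside, z up.
- lid_largest: Dark wooden lid of the largest jar, lying knob up, about 90 g, 46 mm high. From below: centring plug at 0-10 mm, tapering from 92 mm diameter down to 80 mm at the bottom; rim disc 118 mm diameter at 10-16 mm; upright cylindrical pale wood knob 20 mm diameter at 16-46 mm. Origin: centre of the plug's underside, z up the knob; fully home it is 64 mm above the jar's underside (10 mm below its rim).
- weight: Round pressing weight of bright steel, not a lid, to be left alone: 64 mm diameter, 28 mm high, knob 20 mm diameter and 26 mm high on top, 0.75 kg. Origin: centre of its underside. Unlisted among the things, 40 mm high or less: a roll of tape, a cork sanding block, a flat tin; neighbours' centres are about 115 mm or more apart. Other equipment stands beyond them.
Things that resemble listed ones, but are neither listed nor needed, are in the scene too. What is shaped like the lid_medium but orange, pink or purple is not meant.

How it is judged:
By the outcome, as a careful person would: the job done as asked, in the order asked, and still so for the second after the job is handed in, with the robot touching nothing.
It also fails if it takes over 106 s, if anything falls off the work surface, if the arm or the gripper's body presses on something with over 40 N, if the wrist force passes 120 N, or if a joint passes its speed limit or range.

### The arm

A 6-joint arm with a two-finger parallel gripper is mounted at the origin on the work surface. World frame = base frame: x ahead of the robot, y to its left, z up, the work surface at z = 0. Lengths are in m, angles in degrees, forces in N, time in s.
With the tool pointing down it reaches from about 0.375 to 0.75 m from the base axis. Payload 9 kg.
Tool frame: the origin (TCP) lies where the fingers leave the gripper's body, on its centre line; the fingertips stand 73 mm ahead of it and the grasp point (between the pads) lies 54 mm ahead of it (robot.tip_reach is the distance from the TCP to the fingertips, in m); z points along the fingers, y is the line along which they close (so a half turn about z gives the same grasp; the last joint's range is limited). The gripper opens to 85 mm and grips with 20 to 120 N. Pads are 22 mm wide; open, the fingers measure 114 mm over their backs; the gripper's body (76 mm by 85 mm) begins 54 mm behind the grasp point. The pads swing forward as they close: fully open they stand 13 mm farther back than shut.
Start: joints at [-82.145, 5.964, 5.575, 89.605, 0, 77.527], TCP at [0.208, -0.563, 0.304] pointing down, gripper open.
Joint ranges: [-171.21, 171.21], [-48.23, 106.86], [-62.78, 66.21], [-105.2, 120.99], [-86.42, 89.51], [-180, 180]. Speed limits (degrees/s): [127.2, 127.2, 147.25, 180, 180, 180].

### API

Orientations are given as [roll, pitch, yaw] about the fixed x, y, z axes, in that order (R = Rz(yaw) Ry(pitch) Rx(roll)).
In Python, from plant import robot gives the robot as it stands. Calls block until the motion is done:
- robot.move_pose(position, orientation): joint-space move of the TCP to a pose.
- robot.line_to(position, vel=0.15, rotation=None, guard=None): straight line of the TCP; rotation=None keeps the orientation; vel is the mean speed in m/s. With guard (N) it stops when the force on the tool has changed by that much, and returns True; else False.
- robot.goto_joints(angles): joint-space move.
- robot.set_gripper(opening): finger opening in m; the grip force is fixed at half the most; returns when the fingers have stopped.
- robot.pause(seconds).
- robot.ik(position, orientation): joint angles nearest the present ones, or None.
- robot.observe(): the state.
- robot.grab_frame(name): name is "scene" or "top" or "wrist"; returns the picture (384x512x3 uint8, blue, green, red); there is no depth.
- robot.get_calibration(name): a dict with "vertical_fov" (degrees; the focal length in pixels is half the picture's height over the tangent of half this angle, whatever the lens; pixels are square), "cx", "cy" (the principal point, pixels), "rvec" (rotation vector, rad) and "tvec" (3), from world to camera coordinates, as OpenCV has them. Camera axes: x right, y down, z forward; pixel columns grow to the right and rows downward; lengths in m; the calibration is good to about 2 mm. A picture is of the moment at which its call begins: read the wrist's pose just before it. get_calibration takes no time and is no camera call; for the wrist camera it gives the pose at the moment of the call.
A pose or a line that the arm cannot do raises robot.IKError and nothing moves.
- robot.job_done(): hands the job in; it is judged then, once.
The state is a dict: "time": time; "q": joint angles; "qvel": joint speeds; "joint_torque": joint torques, N m; "tool_pos": TCP position; "tcp_rot": TCP orientation; "ft_force": force on the tool from outside, world axes, zero at the start; "torque": the same for the moment, N m; "gripper_width": finger opening in m; "gripper_force": force on a finger pad.
Only numpy, scipy, OpenCV 4.12 (cv2) and the standard library are available. Lean on these libraries where they do the work, as an engineer would, in place of code of your own. Each camera call takes 0.05 s, during which the arm holds its last target. There are 200 camera calls.

## Working session

There is one attempt and no reset: what is moved stays moved. The work goes in short steps, each a Python script; the robot and the scene stay as the last script left them, time stands still between calls to the robot, and variables do not carry over. Pictures are saved under pics/ and viewed, at most 14 in all, crops included, and the job is handed in when it is done.

```bash
ls; mkdir -p pics; python3 - <<'E'
from plant import robot
import cv2
for n in("scene","top"):
    cv2.imwrite(f"pics/{n}0.png",robot.grab_frame(n)); c=robot.get_calibration(n); print(n,c)
print(robot.get_calibration("wrist")); s=robot.observe(); print(s["time"],s["tcp_rot"])
E
```

```text
pics
scene {'vertical_fov': 44.02114589091727, 'cx': 261.1486967201594, 'cy': 192.52126488564792, 'rvec': array([ 2.22698945,  1.41078891, -0.41413668]), 'tvec': array([-0.21149312, -0.34780173,  1.73713523])}
top {'vertical_fov': 55.091522022872134, 'cx': 256.0518660267407, 'cy': 187.90583572325332, 'rvec': array([ 2.19852482, -2.18658334,  0.07486685]), 'tvec': array([-0.0109944 ,  0.50562189,  0.96739318])}
{'vertical_fov': 60.74962337662869, 'cx': 252.9663058718444, 'cy': 190.38943746731928, 'rvec': array([-2.39479092,  1.66786478,  0.22292084]), 'tvec': array([-0.5989965 , -0.03416407,  0.37941757])}
0.1 [-1.79931422e+02 -1.43156963e-02  2.03271092e+01]
```

View pics/top0.png

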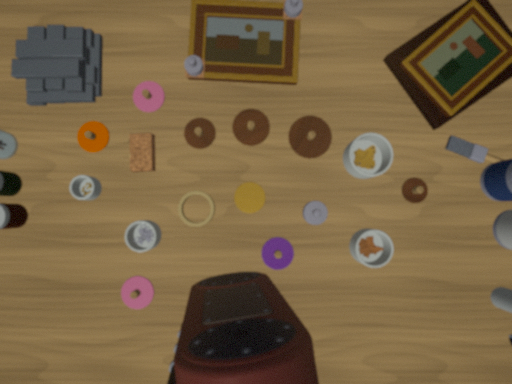

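View pics/scene0.png

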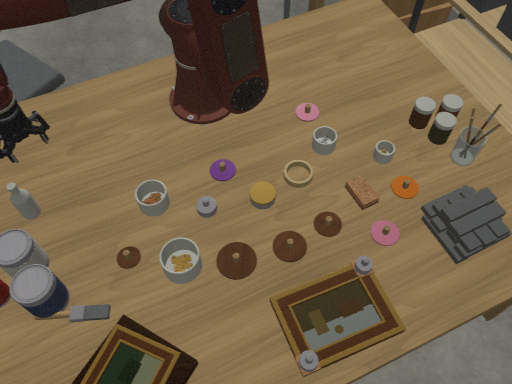

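Top view:
- **Dark brown lids:** (200,133), (251,127), (310,137) and (414,190).
- **White jars:** (84,187), (142,236), (372,249) and (368,156).
- **Could be mistaken for them:** pink lids (148,96) and (137,293), orange (93,137), purple (278,253), yellow tin (249,198), tape ring (196,209), steel weights (315,212), (293,6) and (194,64).

I choose the brown lids and will measure their diameters.

```bash
cat > h.py <<'E'
import numpy as np, cv2
from scipy.optimize import least_squares
def cal(c,im):
    f=im.shape[0]/2/np.tan(np.radians(c["vertical_fov"]/2))
    R=cv2.Rodrigues(np.array(c["rvec"]))[0]; t=np.array(c["tvec"]).ravel()
    return f,c["cx"],c["cy"],R,t,-R.T@t
def cast(c,im,px,z):
    f,cx,cy,R,t,o=cal(c,im); px=np.atleast_2d(px).astype(float)
    d=np.c_[(px[:,0]-cx)/f,(px[:,1]-cy)/f,np.ones(len(px))]@R
    return (o+d*((z-o[2])/d[:,2])[:,None])[:,:2]
def proj(c,im,p):
    f,cx,cy,R,t,o=cal(c,im); q=R@np.array(p)+t; return np.array([cx+f*q[0]/q[2],cy+f*q[1]/q[2]])
def masks(im):
    h=cv2.cvtColor(im,cv2.COLOR_BGR2HSV).astype(int); b=im.astype(int)
    lid=((h[...,2]<125)&(h[...,1]>90)&((h[...,0]<20)|(h[...,0]>172)))
    jar=((h[...,1]<45)&(h[...,2]>110))
    return lid.astype(np.uint8)*255,jar.astype(np.uint8)*255
def fit(c,im,mask,seed,z,R=None,minarea=60):
    "known-radius circle at height z to the far half of the blob's outline, whose outline holds or is nearest the seed pixel"
    cs=[k for k in cv2.findContours(mask,cv2.RETR_EXTERNAL,cv2.CHAIN_APPROX_NONE)[0] if cv2.contourArea(k)>minarea]
    k=max(cs,key=lambda k:cv2.pointPolygonTest(k,tuple(map(float,seed)),True))
    p=cast(c,im,k[:,0,:],z); o=cal(c,im)[5][:2]; x=p.mean(0); r=R or .04
    for _ in range(8):
        u=(x-o)/np.linalg.norm(x-o); s=p[(p-x)@u>-.2*r]
        g=least_squares(lambda v:np.hypot(*(s-v[:2]).T)-(R if R else v[2]),[*x,r],loss="soft_l1",f_scale=.0015); x=g.x[:2]; r=R or g.x[2]
    return x,r,np.sqrt(np.mean(g.fun**2))
SZ=dict(small=(.035,.032,.050),medium=(.043,.040,.058),large=(.051,.048,.066),largest=(.059,.056,.074))
E
cat > m.py <<'E'
from h import *; from plant import robot
ims={n:(cv2.imread(f"pics/{n}0.png"),robot.get_calibration(n)) for n in("scene","top")}
im,c=ims["top"]; L,J=masks(im)
ims2,cs=ims["scene"]; L2,J2=masks(ims2)
for kind,M,M2,pts in(("lid",L,L2,[(200,140),(251,135),(310,150),(406,192)]),("jar",J,J2,[(84,187),(142,236),(372,249),(368,156)])):
  for s in pts:
    x,r,e=fit(c,im,M,s,.016 if kind=="lid" else .06)
    i=int(np.argmin([abs(v[kind=="jar"]-r) for v in SZ.values()])); n=list(SZ)[i]; R=SZ[n][kind=="jar"]; z=.016 if kind=="lid" else SZ[n][2]
    a,_,ea=fit(c,im,M,s,z,R); _,rf,_=fit(c,im,M,s,z)
    b,_,eb=fit(cs,ims2,M2,proj(cs,ims2,[*a,z]),z,R)
    print(kind,n,s,"rfree",rf.round(4),"top",a.round(4),ea.round(4),"scene",b.round(4),eb.round(4),"reach",np.hypot(*a).round(3))
print("weight",cast(c,im,(315,212),.05),"cams",cal(c,im)[5],cal(cs,ims2)[5])
v=np.vstack([np.hstack([L,J]),np.hstack([L2,J2])]); cv2.imwrite("pics/m.png",cv2.resize(v,(800,600),interpolation=cv2.INTER_AREA))
E
python3 m.py
```

```text
lid medium (200, 140) rfree 0.0423 top [0.6539 0.1445] 0.0009 scene [0.6593 0.1447] 0.0013 reach 0.67
lid large (251, 135) rfree 0.051 top [0.6722 0.007 ] 0.001 scene [0.6767 0.0071] 0.0011 reach 0.672
lid largest (310, 150) rfree 0.059 top [ 0.6458 -0.152 ] 0.0008 scene [ 0.6513 -0.1526] 0.001 reach 0.663
lid small (406, 192) rfree 0.0355 top [ 0.5028 -0.4325] 0.0009 scene [ 0.5071 -0.4323] 0.001 reach 0.663
jar small (84, 187) rfree 0.0311 top [0.5033 0.4396] 0.001 scene [0.5086 0.4391] 0.0016 reach 0.668
jar medium (142, 236) rfree 0.0382 top [0.38   0.2834] 0.0012 scene [0.3854 0.2839] 0.0016 reach 0.474
jar large (372, 249) rfree 0.0468 top [ 0.3529 -0.3041] 0.001 scene [ 0.3586 -0.3054] 0.0015 reach 0.466
jar largest (368, 156) rfree 0.0547 top [ 0.5888 -0.2966] 0.001 scene [ 0.5961 -0.2981] 0.0014 reach 0.659
weight [[ 0.44235358 -0.15985872]] cams [ 0.44436931 -0.0026185   0.99707221] [ 1.19921606 -0.32558863  1.28031523]
```

View pics/m.png

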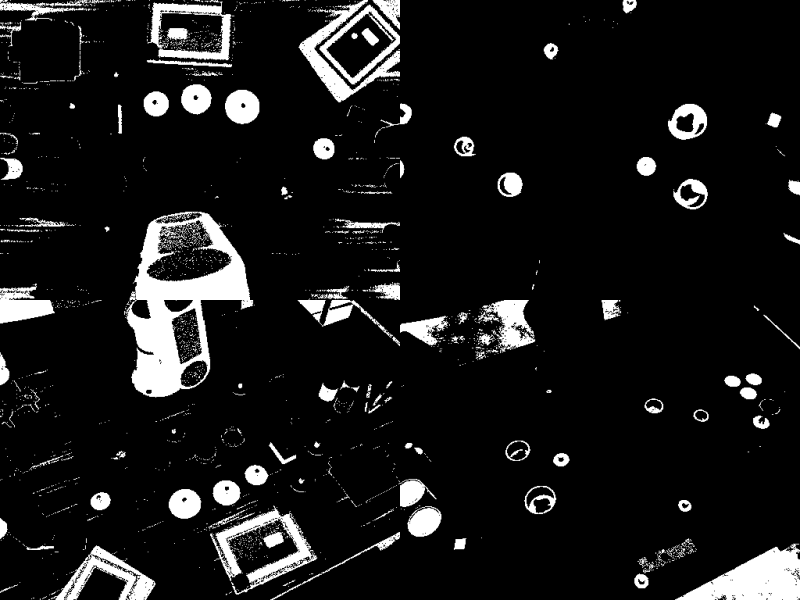

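Sizes are unambiguous, and the pairings are clear. The two cameras differ by about 5 mm in x, so I'll use the wrist camera (two opposed yaws) to settle it.

```bash
cat >> h.py <<'E'
P0={("lid","small"):(.505,-.4325),("lid","medium"):(.6565,.1446),("lid","large"):(.6745,.007),("lid","largest"):(.6485,-.1523),
("jar","small"):(.506,.4393),("jar","medium"):(.3827,.2836),("jar","large"):(.3557,-.3048),("jar","largest"):(.5925,-.2974)}
def wrist(robot,name):
    c=robot.get_calibration("wrist"); im=robot.grab_frame("wrist"); cv2.imwrite(f"pics/{name}.png",im)
    L,J=masks(im); out={}
    for (k,n),p in P0.items():
        z=.016 if k=="lid" else SZ[n][2]; R=SZ[n][k=="jar"]
        q=proj(c,im,[*p,z]); f=cal(c,im); m=R*f[0]/(f[5][2]-z)*1.15
        if not(m<q[0]<512-m and m<q[1]<384-m): continue
        M=(L if k=="lid" else J).copy(); roi=np.zeros_like(M); cv2.circle(roi,(int(q[0]),int(q[1])),int(m*1.15),255,-1); M&=roi
        M=cv2.morphologyEx(M,cv2.MORPH_OPEN,np.ones((3,3))); M=cv2.morphologyEx(M,cv2.MORPH_CLOSE,np.ones((9,9)))
        try: x,_,e=fit(c,im,M,q,z,R,400); rf=fit(c,im,M,q,z,None,400)[1]
        except Exception as ex: print(k,n,"fail",ex); continue
        out[k,n]=x; print(name,k,n,x.round(4),"rms",e.round(4),"rfree",round(rf,4),"px",q.round())
    return out
E
python3 - <<'E'
from h import *; from plant import robot
c=robot.get_calibration("wrist"); o=cal(c,np.zeros((384,512)))
s=robot.observe(); y=np.radians(s["tcp_rot"][2]); d=o[5]-s["tool_pos"]
print("cam-tcp tool x,y:",d@[np.cos(y),np.sin(y),0],d@[np.sin(y),-np.cos(y),0],d[2],"axis",o[3][2])
for i,yaw in enumerate((75,-105)):
    robot.move_pose([.58,-.23,.36],[180,0,yaw]); print(robot.observe()["q"],robot.observe()["time"])
    wrist(robot,f"w{i}")
E
```

```text
cam-tcp tool x,y: 0.06510505500500743 -5.689747556280647e-05 0.0709824646881213 axis [-0.24463394 -0.08854552 -0.96556404]
[-3.37102763e+01  1.15746531e+01  1.75572742e+01  9.59986999e+01
 -1.28938892e-02  7.13844197e+01] 1.925
w0 lid small [ 0.5048 -0.4271] rms 0.0069 rfree 0.0341 px [240. 303.]
w0 lid largest [ 0.6448 -0.1518] rms 0.0006 rfree 0.058 px [292.  78.]
w0 jar large [ 0.3552 -0.3048] rms 0.0025 rfree 0.047 px [ 94. 267.]
w0 jar largest [ 0.5899 -0.2957] rms 0.0007 rfree 0.0549 px [280. 216.]
[-3.36211565e+01  1.15670524e+01  1.75730296e+01  9.60056098e+01
 -1.56239656e-03 -1.08592397e+02] 4.625
w1 lid large [ 0.6621 -0.0194] rms 0.0078 rfree 0.0423 px [232. 326.]
w1 lid largest [ 0.6455 -0.153 ] rms 0.0009 rfree 0.0576 px [218. 224.]
w1 jar largest [ 0.5889 -0.2971] rms 0.0007 rfree 0.0548 px [224. 106.]
```

View pics/w1.png

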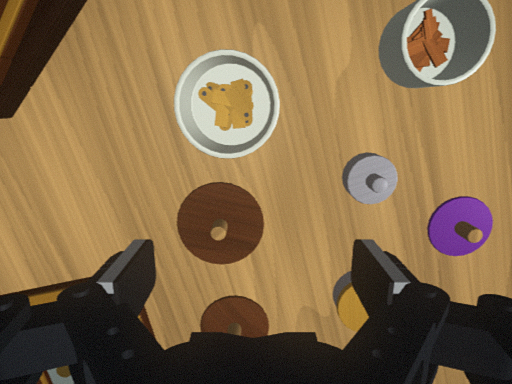

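The lid_largest is at px (220,222) with its knob at (219,230), and its jar is at (227,103). The wrist views confirm the top camera rather than the scene camera. Next I place the largest lid.

```bash
cat >> h.py <<'E'
P0={("lid","small"):(.5028,-.4325),("lid","medium"):(.6539,.1445),("lid","large"):(.6722,.007),("lid","largest"):(.6455,-.1524),
("jar","small"):(.5033,.4396),("jar","medium"):(.380,.2834),("jar","large"):(.3529,-.3041),("jar","largest"):(.5892,-.2965)}
GZ=.093
def ori(p): return [180,0,(np.degrees(np.arctan2(p[1],p[0]))+360)%360-180]
def st(robot,msg):
    s=robot.observe(); print(msg,"t",round(s["time"],2),"pos",np.round(s["tool_pos"],4),"w",round(float(s["gripper_width"]),4),"F",np.round(s["ft_force"],1),"gf",np.round(s["gripper_force"],1)); return s
def pick(robot,p,hover=.22):
    robot.line_to([*p,GZ+.05],vel=.2)
    if robot.line_to([*p,GZ],vel=.08,guard=5): st(robot,"UNEXPECTED CONTACT"); return False
    robot.set_gripper(.0); s=st(robot,"gripped")
    if not .015<s["gripper_width"]<.025: return False
    robot.line_to([*p,GZ+.01],vel=.05); robot.line_to([*p,hover],vel=.2); s=st(robot,"lifted"); return .015<s["gripper_width"]<.025
def place(robot,n,p,up=.22):
    z=GZ+SZ[n][2]-.010
    robot.line_to([*p,z+.018],vel=.15)
    hit=robot.line_to([*p,z-.002],vel=.02,guard=3); s=st(robot,f"down hit={hit} dz={robot.observe()['tool_pos'][2]-z:.4f}")
    return hit and abs(s["tool_pos"][2]-z)<.004
def release(robot,p,up=.25):
    robot.set_gripper(.05); robot.line_to([*p,up],vel=.2); st(robot,"released")
E
python3 - <<'E'
from h import *; from plant import robot
p=P0["lid","largest"]; j=P0["jar","largest"]
robot.move_pose([*p,.22],ori(p))
if pick(robot,p):
    robot.line_to([*j,.22],vel=.2,rotation=ori(j)); st(robot,"over")
    if place(robot,"largest",j): release(robot,j)
cv2.imwrite("pics/s1.png",cv2.resize(robot.grab_frame("scene")[150:340,60:340],(800,543)))
E
```

```text
gripped t 8.11 pos [ 0.6457 -0.1525  0.0934] w 0.0181 F [0.5 0.9 3.5] gf 59.0
lifted t 9.19 pos [ 0.6451 -0.1522  0.2184] w 0.0182 F [ 0.2 -0.4 -2.1] gf 58.6
over t 10.12 pos [ 0.5894 -0.2956  0.2197] w 0.018 F [ 0.4  0.9 -0.6] gf 58.6
down hit=True dz=0.0004 t 11.38 pos [ 0.589  -0.2965  0.1574] w 0.0182 F [-0.3  1.4  4.5] gf 59.2
released t 12.41 pos [ 0.589  -0.2964  0.2489] w 0.0501 F [-0.6 -0.4 -1. ] gf 0.0
```

View pics/s1.png

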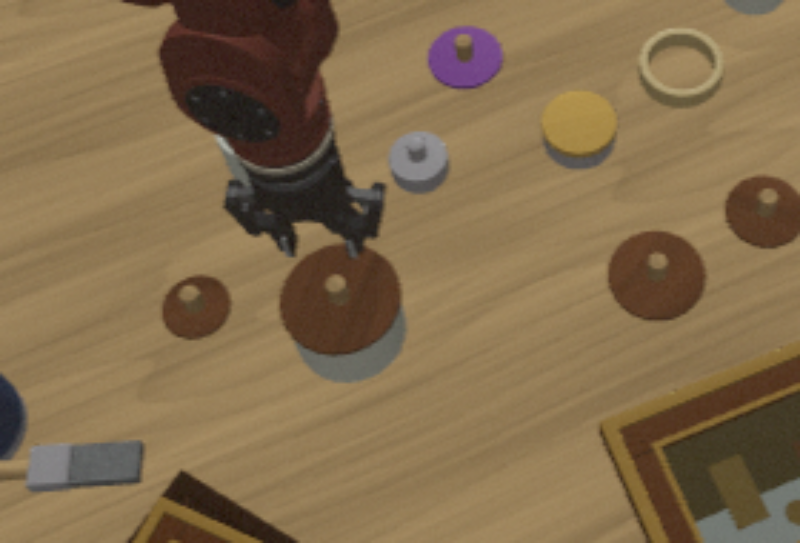

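The largest lid is seated flat, with contact within 0.4 mm of the nominal height. The large lid is next, with wrist checks of its jar and lid.

```bash
cat >> h.py <<'E'
def check(robot,k,n,name):
    p=P0[k,n]; robot.set_gripper(.085); robot.move_pose([*p,.30],ori(p)); robot.pause(.15); o=wrist(robot,name).get((k,n))
    if o is None or np.hypot(*(o-p))>.005: raise SystemExit(f"check {k} {n}: {o}")
    return (o+p)/2
def job(n):
    from plant import robot
    j=check(robot,"jar",n,"j"+n); p=check(robot,"lid",n,"l"+n)
    if not pick(robot,p,.24): raise SystemExit("pick")
    robot.move_pose([*j,.24],ori(j)); st(robot,"over")
    if not place(robot,n,j): raise SystemExit("place")
    release(robot,j)
    return robot
E
python3 - <<'E'
from h import *
robot=job("large")
cv2.imwrite("pics/s2.png",cv2.resize(robot.grab_frame("scene")[110:340,60:400],(800,541)))
E
```

```text
jlarge lid small [ 0.4957 -0.4253] rms 0.0068 rfree 0.0348 px [253. 320.]
jlarge jar large [ 0.3514 -0.3038] rms 0.0007 rfree 0.047 px [253. 174.]
llarge lid medium [0.6543 0.1446] rms 0.0009 rfree 0.0416 px [381. 149.]
llarge lid large [0.6702 0.0083] rms 0.001 rfree 0.0493 px [254. 165.]
lid largest fail max() iterable argument is empty
gripped t 18.44 pos [0.6715 0.0076 0.0934] w 0.018 F [ 0.2 -0.   4.1] gf 58.9
lifted t 19.62 pos [0.6707 0.0077 0.2384] w 0.018 F [-0.8 -0.1 -1.3] gf 58.5
over t 21.26 pos [ 0.3527 -0.3037  0.2401] w 0.0183 F [-0.6  0.5 -1.2] gf 58.6
down hit=True dz=0.0003 t 22.71 pos [ 0.352  -0.3038  0.1493] w 0.0179 F [-0.5  0.1  3.9] gf 59.0
released t 23.77 pos [ 0.352  -0.3038  0.2489] w 0.0502 F [-0.2 -0.1  0.4] gf 0.0
```

View pics/s2.png

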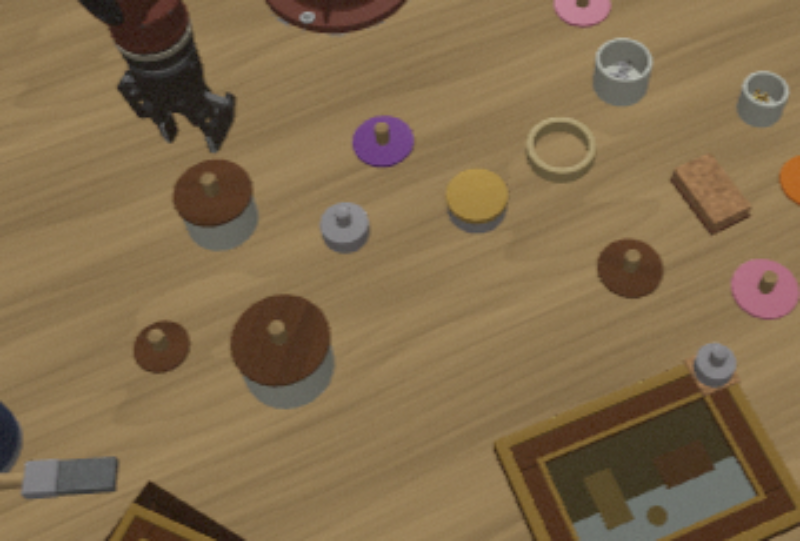

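Both large lids are seated, and the weight and other things haven't moved. Medium and small next.

```bash
python3 - <<'E'
from h import *
job("medium"); robot=job("small")
robot.move_pose([.45,.0,.40],ori((.45,0)))
E
python3 - <<'E'
from h import *; from plant import robot
j=P0["jar","small"]
cv2.imwrite("pics/s3.png",cv2.resize(robot.grab_frame("scene")[90:290,100:460],(800,444)))
cv2.imwrite("pics/t3.png",robot.grab_frame("top"))
E
```

```text
jmedium jar small [0.4755 0.4217] rms 0.0101 rfree 1449.88 px [298. 335.]
jmedium jar medium [0.3788 0.2858] rms 0.0006 rfree 0.0391 px [253. 173.]
lmedium lid medium [0.6532 0.1461] rms 0.0008 rfree 0.0419 px [252. 165.]
lid large fail max() iterable argument is empty
gripped t 30.51 pos [0.6538 0.1453 0.0934] w 0.0179 F [-0.7 -0.7  3.1] gf 58.9
lifted t 31.69 pos [0.653  0.1452 0.2384] w 0.0181 F [-0.  -0.4 -1.5] gf 58.5
over t 32.87 pos [0.3802 0.2844 0.24  ] w 0.0182 F [-0.2  0.7 -0.8] gf 58.6
down hit=True dz=0.0003 t 34.38 pos [0.3792 0.2846 0.1413] w 0.0179 F [ 0.3 -0.3  4.2] gf 59.0
released t 35.48 pos [0.3791 0.2845 0.2489] w 0.0501 F [-0.5  0.3 -0.3] gf 0.0
jsmall jar small [0.5032 0.4419] rms 0.0007 rfree 0.031 px [253. 172.]
lsmall lid small [ 0.5019 -0.4307] rms 0.0008 rfree 0.0337 px [253. 165.]
lsmall jar largest [ 0.4856 -0.3385] rms 0.01 rfree 751.6031 px [428. 151.]
gripped t 42.77 pos [ 0.5025 -0.4317  0.0933] w 0.0179 F [0.3 0.8 2.1] gf 58.7
lifted t 43.95 pos [ 0.502  -0.4312  0.2384] w 0.018 F [ 0.   0.6 -0.9] gf 58.6
over t 47.01 pos [0.5038 0.4402 0.24  ] w 0.0179 F [-0.1 -0.1 -0.5] gf 58.6
down hit=True dz=0.0003 t 48.57 pos [0.5031 0.4407 0.1333] w 0.0181 F [-0.7  0.1  5.4] gf 59.1
released t 49.72 pos [0.503  0.4406 0.2486] w 0.0502 F [ 0.3 -0.1 -1. ] gf 0.0
  return _methods._mean(a, axis=axis, dtype=dtype,
  ret = ret.dtype.type(ret / rcount)
```

View pics/s3.png

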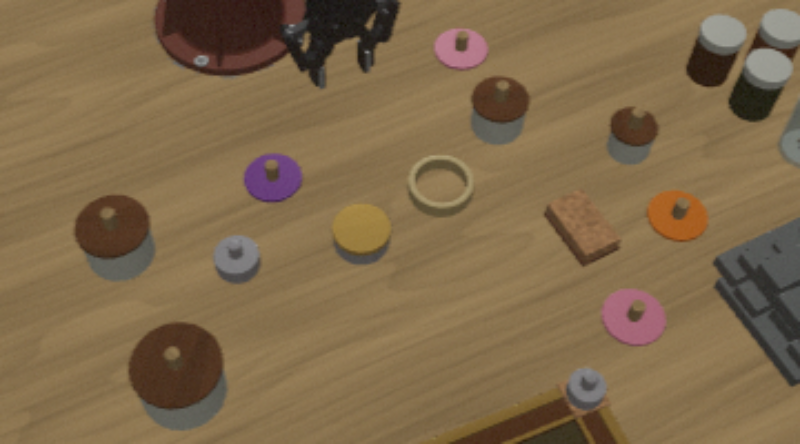

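View pics/t3.png

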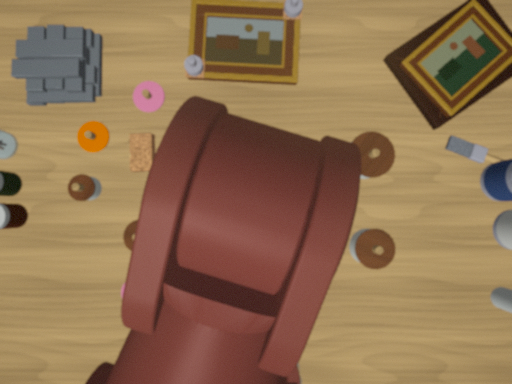

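All four show contact at +0.3 to 0.4 mm. In the scene crop, the small lid at (634,125) looks slightly leaning, so I'll check it with a close wrist view.

```bash
python3 - <<'E'
from h import *; from plant import robot
p=np.array(P0["jar","small"]); a=[]
robot.move_pose([.43,.33,.26],ori(p)); robot.pause(.2)
c=robot.get_calibration("wrist"); im=robot.grab_frame("wrist"); cv2.imwrite("pics/w4.png",im)
print([(n,proj(c,im,[.5031,.4407,z]).round(),) for n,z in(("rim",.056),("knob",.086))],robot.observe()["time"])
E
```

```text
[('rim', array([291., 310.])), ('knob', array([294., 331.]))] 53.125
```

View pics/w4.png

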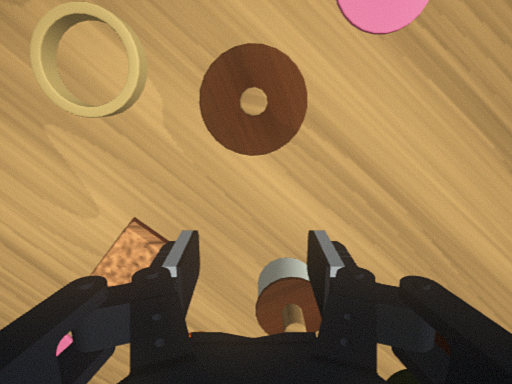

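The medium lid at (253,99) is centred. The small one at (290,310) is half hidden by the gripper, so I'll look from directly above.

```bash
python3 - <<'E'
from h import *; from plant import robot
p=np.array(P0["jar","small"])
robot.move_pose([.52,.455,.27],ori(p)); robot.pause(.2)
c=robot.get_calibration("wrist"); im=robot.grab_frame("wrist"); cv2.imwrite("pics/w5.png",im)
print([(n,proj(c,im,[.5031,.4407,z]).round(),) for n,z in(("rim",.056),("knob",.086))],robot.observe()["time"])
L,_=masks(im); L=cv2.morphologyEx(cv2.morphologyEx(L,cv2.MORPH_OPEN,np.ones((3,3))),cv2.MORPH_CLOSE,np.ones((9,9)))
print(fit(c,im,L,proj(c,im,[.5031,.4407,.056]),.056,.035))
E
```

```text
[('rim', array([253., 155.])), ('knob', array([253., 161.]))] 54.05
(array([0.50207938, 0.44047828]), 0.035, np.float64(0.0008496033363957279))
```

View pics/w5.png

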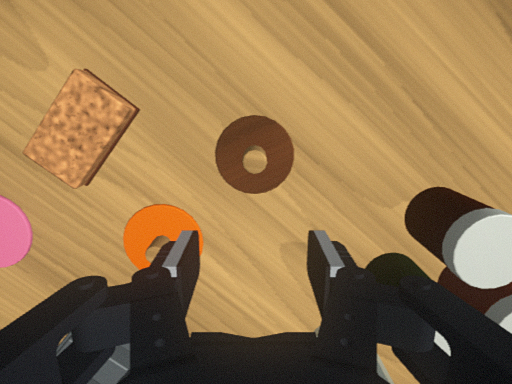

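The small lid's rim is at (254,154) and its knob at (255,160), against predictions of (253,155) and (253,161), so it is flat and centred. Handing in.

```bash
python3 -c "
from plant import robot
print(robot.job_done())"
```

```text
the job is handed in; nothing more can be done
None
```

I placed all four dark lids on their matching jars and handed the job in at about 54 s of the 106 s allowed; each touched down gently within 0.4 mm of its fully-home height, and in the last pictures the jars and the steel weight stood in place.

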